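# Set a homogeniser shaft against the hidden stop of a V-groove setting cradle

### The arm

A 6-joint arm with a two-finger parallel gripper is mounted at the origin on the work surface. World frame = base frame: x ahead of the robot, y to its left, z up, the work surface at z = 0. Lengths are in m, angles in degrees, forces in N, time in s.
With the tool pointing down it reaches from about 0.35 to 0.875 m from the base axis. Payload 4.2 kg.
Tool frame: the origin (TCP) lies midway between the tips of the shut fingers; the grasp point (between the pads) lies 19 mm behind it; z points along the fingers, y is the line along which they close (so a half turn about z gives the same grasp; the last joint's range is limited). The gripper opens to 87 mm and grips with 3 to 60 N. Pads are 19 mm wide; open, the fingers measure 117 mm over their backs; the gripper's body (75 mm by 190 mm) begins 51 mm behind the grasp point.
Start: joints at [89.989, 22.042, 0.453, 0, -68.411, -14.817], TCP at [0.16, 0.604, 0.223] pointing down, gripper open.
Joint ranges: [-179.83, 179.83], [-69.29, 118.12], [-61.27, 80.66], [-181.25, 117.63], [-171.15, -9.14], [-177.46, 177.46]. Speed limits (degrees/s): [159.86, 159.86, 180, 180, 180, 180].

### API

Orientations are given as a 3x3 rotation matrix whose columns are the frame's x, y, z axes.
In Python, from station import sensors, eyes, workorder gives the robot as it stands.
- The arm moves only by the shell command python3 -m handwheel 'ROWS'. ROWS is a JSON list of rows, 1 to 8 of them, each of 7 numbers: the opening from 0.0 (shut) to 1.0 (fully open), then dx, dy, dz in m, then a rotation vector rx, ry, rz in degrees; each row is the pose to reach, as a shift and turn from the pose commanded when the command began, along the tool's axes at that moment; what a row does not reach only later rows make up. A row lasts 1/10 s, in which the tool goes at most 0.05 m and 8.59 degrees, less where a joint would pass 70% of its speed; a pose out of reach is approached as far as the arm can. The fingers move at their own pace and stop on an object; the grip force is fixed at half the most. Time passes only in rows, so rows that do not move let the fingers close. It prints the time, the measured TCP pose, the force, the opening and the grip force at its end.
- sensors.sense(): the state, without advancing time (a new reading comes with each control period).
- eyes.capture(name): name is "scene" or "top" or "wrist"; returns a dict with "pixels" (420x560x3 uint8, red, green, blue), "z_map" (420x560 float32, m along the optical axis (not along the pixel's ray), 0 where there is no reading), "K" (3x3 intrinsics, pixels), "world_from_camera" (4x4, takes a point from camera to world coordinates). Camera axes: x right, y up, looking along -z (the intrinsics and any distortion apply to the point x, -y, -z); pixel columns grow to the right and rows downward; lengths in m; the calibration is good to about 2 mm. A picture is of the moment at which its call begins.
- workorder.finish_job(): hands the job in; it is judged then, once.
The state is a dict: "time_s": time; "joints": joint angles; "joint_velocities": joint speeds; "effort": joint torques, N m; "tcp_pos": TCP position; "ee_rot": TCP orientation; "wrist_force": force on the tool from outside, world axes, zero at the start; "moment": the same for the moment, N m; "gripper_width": opening from 0.0 (shut) to 1.0 (fully open); "gripper_force": force on a finger pad.
Only numpy, scipy, OpenCV 4.12 (cv2) and the standard library are available. Lean on these libraries where they do the work, as an engineer would, in place of code of your own. Each camera call takes 0.05 s, during which the arm holds its last target. There are 200 camera calls.

### The job

Take the steel homogeniser shaft (slotted black-marked end, red ring at the other end) from the white rest, lay it in the open V-groove of the setting cradle with its slotted end towards the red hood, then slide it along the groove into the hood until that end meets the stop. Press it home lightly for about half a second, with some 6 N on the sprung stop over and above the drag of the groove and never as much as 15 N, then let go and leave it lying in the groove, still touching the stop. Leave the white pestle and everything else where it stands.

Things in the scene. Friction and masses are not known exactly. Their poses are not given: they have to be found in the camera images.
- shaft: Loose steel cylinder, 24 mm diameter, 150 mm long, 0.10 to 0.20 kg. Origin at its middle, on its axis; x runs along the axis to the slotted end (+75 mm, six black slots). The rear end (-75 mm) has a red ring. At first it lies level in a berth of the white rest, axis 33 mm above the table.
- shaft_tip (a point): Middle of the flat slotted end face of the shaft, 75 mm from the shaft's origin along its +x.
- rest: White fixed rest, base plate 130 x 170 x 5 mm, origin at the centre of its underside. Two berths along its x axis, at y = +45 and -45 mm: each a pair of V saddles 12 mm long at x = +50 and -50 mm, tops 27 mm above the table; between them a rod is free all round for 88 mm. One berth holds the shaft, the other the pestle.
- cradle: Setting cradle, fixed: grey base plate 300 x 90 x 10 mm with a bright 90-degree V-groove along its x axis. Origin under the middle, on the table; push direction is +x. The groove runs from x = -140 to +130 mm at y = 0; bottom line 36 mm, top edges 46.5 mm above the table, 28 mm over its outsides. From x = -140 to +60 mm it is open above; from +60 to +130 mm a red hood covers it.
- hood_mouth (a point): Middle of the red hood's open mouth, where the shaft's axis passes: cradle x = +60 mm, 53 mm above the table. Axes as the cradle's. Tunnel 32 mm wide inside, its roof 70 to 74 mm above the table, outer width 40 mm, 70 mm long.
- stop: Dark stop holder with brass thimble, fixed behind the hood; origin at cradle x = +130 mm on the table, axes as the cradle's. Inside the hood, on the shaft's axis, it carries the end stop: a domed rubber button, 16 mm wide, on a screw. The screw's setting differs each time and is not measured: the button's front lies 28 to 58 mm inside the hood mouth, to be found by feel.
- groove_middle (a point): Point on the line where the shaft's axis lies when it is in the groove: cradle x = -40 mm, y = 0, 53 mm above the table (the shaft then stands 18 mm proud of the groove's top edges). Axes as the cradle's. The shaft drags in the groove with up to about 3.5 N of friction.
- stop_thimble (a point): Centre of the brass thimble's outer end (26 mm diameter), on the shaft's axis, 56 mm beyond the stop's origin; leave it. The rubber button inside is sprung: it gives 1 mm for each 8 N and bottoms hard after 4 mm; when the push ends it eases the shaft back by up to 2 mm and stays in touch with it.
- pestle: White plastic rod with a blue ring, of the same size as the shaft, lying in the other berth of the rest; to be left. Origin at its middle, x along its axis.
- jar_big: White screw-top jar, 80 mm wide, 85 mm tall, standing; origin under its centre.
- jar_small: White screw-top jar, 60 mm wide, 50 mm tall, standing; origin under its centre.
- amber_bottle: Amber bottle with red cap, 64 mm wide, 170 mm tall, standing; origin under its centre.
- dropper: Small amber bottle with red cap, 32 mm wide, 70 mm tall, standing; origin under its centre.
- beaker: Empty glass beaker, 90 mm wide, 110 mm tall, standing; origin under its centre.
- spatula: Spatula with orange handle, 200 mm long, lying on the table along its x axis; origin under its middle.
There are look-alikes about, which are no part of the job. What is shaped like the shaft but brown or purple is not meant.

How it is judged (in metres and radians):
On the way, in this order (a step that is already met when the one before it is completed fails the run):
1. the shaft lies in the open groove, slotted end towards the hood and still outside it (y of shaft in the frame of cradle between -0.004 and 0.004 m and z of shaft in the frame of cradle between 0.049 and 0.057 m and angle between the x axis of shaft and the x axis of cradle, either way round below 0.06 rad and x of shaft_tip in the frame of cradle between -0.02 and 0.06 m), for 0.1 s.
2. the shaft's slotted end presses on the stop with more than 2 N (y of shaft in the frame of cradle between -0.004 and 0.004 m and z of shaft in the frame of cradle between 0.049 and 0.057 m and angle between the x axis of shaft and the x axis of cradle, either way round below 0.06 rad and x of shaft_tip in the frame of cradle above 0.08 m and contact force between shaft and stop above 2 N), for 0.2 s.
At the end, for the whole second after the job is handed in: The shaft lies at rest in the groove (axis within 4 mm of the groove's line in y and height, within 0.06 rad in direction), slotted end 20 to 65 mm inside the hood and touching the stop (contact force over 0.05 N), after having been pressed on the stop with over 2 N for 0.2 s and never over 15 N (y of shaft in the frame of cradle between -0.004 and 0.004 m and z of shaft in the frame of cradle between 0.049 and 0.057 m and angle between the x axis of shaft and the x axis of cradle, either way round below 0.06 rad and x of shaft_tip in the frame of cradle between 0.08 and 0.125 m and contact force between shaft and stop above 0.05 N and linear speed of shaft below 0.01 m/s).
It fails at once if the shaft pressed or struck the stop with more than 15 N (contact force between shaft and stop above 15 N).
It fails at once if a bystander was moved by more than 25 mm (distance of any of pestle, jar_big, jar_small, amber_bottle, dropper, beaker, spatula from where it was at the start of the episode above 0.025 m).
It also fails if it takes over 54 s, if anything falls off the work surface, if the arm or the gripper's body presses on something with over 40 N, if the wrist force passes 120 N, or if a joint passes its speed limit or range.

## Working session

There is one attempt and no reset: what is moved stays moved. The work goes in short steps, Python scripts to look and compute and a shell command to move; the robot and the scene stay as the last step left them, time stands still between calls to the robot, and variables do not carry over. Pictures are saved under pics/ and viewed, at most 12 in all, crops included, and the job is handed in when it is done.

```bash
mkdir -p pics; ls; python3 - <<'E'
from station import sensors, eyes
import cv2,numpy as np
s=sensors.sense();print(s)
for n in("scene","top"):
    c=eyes.capture(n);np.savez(f"pics/{n}0.npz",**{k:np.asarray(v) for k,v in c.items()})
    cv2.imwrite(f"pics/{n}0.png",c["pixels"][:,:,::-1]);print(n,c["K"],c["world_from_camera"],[k for k in c])
E
```

```text
pics
{'time_s': 0.0, 'joints': array([ 8.99891425e+01,  2.20903475e+01,  3.81025775e-01, -3.01705583e-02,
       -6.84115067e+01, -1.48172814e+01]), 'joint_velocities': array([-0.04709448, -0.0221319 , -0.09338003,  0.12156429, -0.05967794,
       -0.11708652]), 'effort': array([ 1.53171575e-03, -3.90661955e+01,  1.87407500e+01,  4.21969727e+00,
        1.09793327e-02, -2.01165622e-04]), 'tcp_pos': array([0.15976431, 0.60361599, 0.22146942]), 'ee_rot': array([[ 9.66648101e-01, -2.56107808e-01, -4.90036096e-04],
       [-2.56108269e-01, -9.66645803e-01, -2.10871146e-03],
       [ 6.63661344e-05,  2.16388422e-03, -9.99997657e-01]]), 'wrist_force': array([0.13830398, 0.22331739, 0.28799805]), 'moment': array([-0.01999002, -0.01353459,  0.02202578]), 'gripper_force': 0.0, 'gripper_width': 0.9987088286929381}
scene [[545.79955426   0.         279.06859178]
 [  0.         545.79955426 198.04949505]
 [  0.           0.           1.        ]] [[ 0.04398282 -0.70369345  0.70914106  1.5346092 ]
 [ 0.99896826  0.03901453 -0.02324385  0.01737719]
 [-0.01131026  0.70943174  0.70468339  1.14757486]
 [ 0.          0.          0.          1.        ]] ['pixels', 'z_map', 'K', 'world_from_camera']
top [[516.9526391    0.         278.25348438]
 [  0.         516.9526391  209.07172289]
 [  0.           0.           1.        ]] [[-1.76091010e-02  9.79388851e-01 -2.01214808e-01  1.31991770e-01]
 [-9.99843734e-01 -1.69352923e-02  5.06977040e-03  5.34148035e-02]
 [ 1.55764501e-03  2.01272639e-01  9.79534021e-01  1.69114768e+00]
 [ 0.00000000e+00  0.00000000e+00  0.00000000e+00  1.00000000e+00]] ['pixels', 'z_map', 'K', 'world_from_camera']
```

View pics/scene0.png

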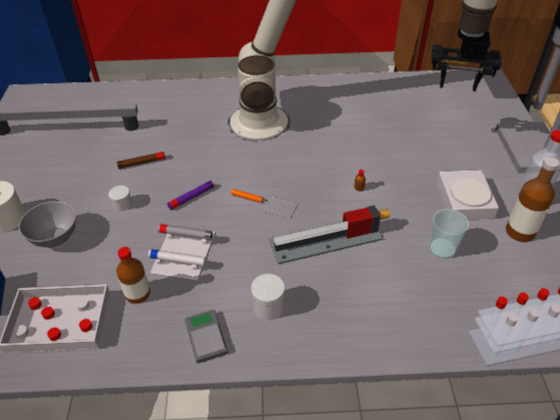

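View pics/top0.png

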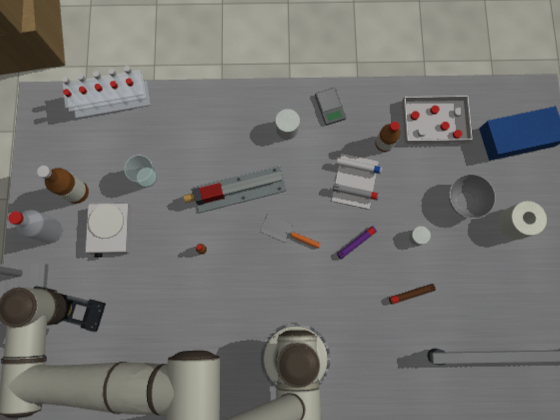

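The scene view shows the white rest at about (185,245). On it are a steel rod with a red ring at (165,230) and a dark end at (212,237), and the white pestle with a blue ring at (178,257). The cradle is at (325,238), with its red hood at (360,222). The top view shows the rest at (355,182), the cradle at (238,190) and the hood at (210,193).

Candidates in the top view:
- Steel rod (355,190)
- White rod with blue ring (358,165)
- Purple rod (357,243)
- Brown rod (412,294)

The steel rod with the red ring on the rest is the one described. I'll confirm it in an enlarged crop.

```bash
cat > h.py <<'E'
import numpy as np,cv2
def load(n): return dict(np.load(f"pics/{n}.npz"))
def ray(c,u,v):
    K,T=c["K"],c["world_from_camera"]
    d=np.array([(u-K[0,2])/K[0,0],-(v-K[1,2])/K[1,1],-1.])
    return T[:3,3],T[:3,:3]@d
def plane(c,u,v,z):
    o,d=ray(c,u,v);return o+d*(z-o[2])/d[2]
def dep(c,u,v):
    o,d=ray(c,u,v);return o+d*c["z_map"][int(round(v)),int(round(u))]
def tri(c1,p1,c2,p2):
    o1,d1=ray(c1,*p1);o2,d2=ray(c2,*p2)
    s=np.linalg.lstsq(np.c_[d1,-d2],o2-o1,rcond=None)[0]
    a,b=o1+s[0]*d1,o2+s[1]*d2;return (a+b)/2,np.linalg.norm(a-b)
def cloud(c):
    K,T=c["K"],c["world_from_camera"];z=c["z_map"];v,u=np.indices(z.shape)
    p=np.stack([(u-K[0,2])/K[0,0]*z,-(v-K[1,2])/K[1,1]*z,-z],-1)
    return p@T[:3,:3].T+T[:3,3]
E
python3 - <<'E'
from h import *
s,t=load("scene0"),load("top0")
a=cv2.resize(s["pixels"][210:285,140:400],(780,225),interpolation=cv2.INTER_CUBIC)
b=cv2.resize(t["pixels"][140:220,180:390],(780,297),interpolation=cv2.INTER_CUBIC)
cv2.imwrite("pics/crop0.png",np.vstack([a,b])[:,:,::-1])
for c,pts in((s,[(165,230),(190,234),(209,236),(178,257),(325,252),(360,222)]),(t,[(374,196),(355,192),(338,188),(358,165),(238,190),(210,193)])):
    for p in pts: print(p,dep(c,*p).round(4))
E
```

```text
(165, 230) [ 0.5226 -0.2633  0.0359]
(190, 234) [ 0.5408 -0.1938  0.0357]
(209, 236) [ 0.5573 -0.1407  0.043 ]
(178, 257) [ 0.6249 -0.218   0.0422]
(325, 252) [0.6008 0.1693 0.0084]
(360, 222) [0.5498 0.2661 0.0663]
(374, 196) [ 0.5105 -0.2706  0.0356]
(355, 192) [ 0.5235 -0.2078  0.0422]
(338, 188) [ 0.5372 -0.1522  0.0455]
(358, 165) [ 0.615  -0.2219  0.0433]
(238, 190) [0.5355 0.1754 0.0479]
(210, 193) [0.5228 0.2646 0.0652]
```

View pics/crop0.png

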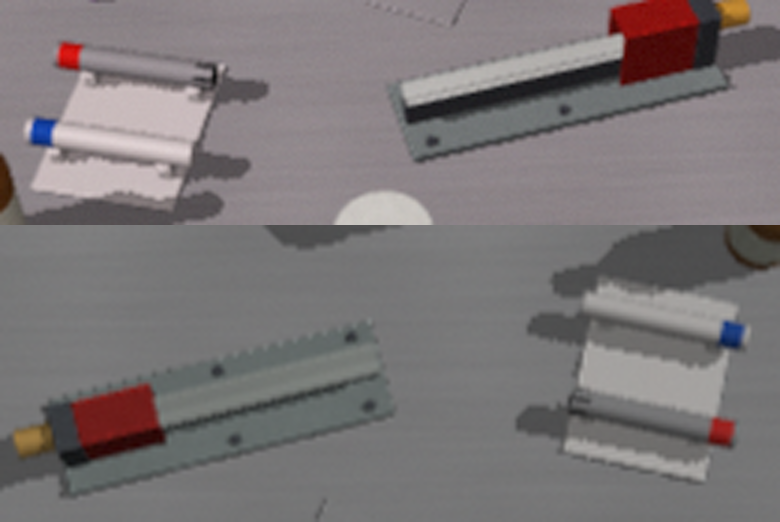

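The crop confirms it. The steel rod has its red ring at about (68,55) in the upper part and its black slots at about (210,75). The slots already point towards the cradle's hood (+y). Next I move over the rest for a close look.

```bash
python3 -m handwheel '[[1,0.2,0.25,0,0,0,30],[1,0.2,0.25,0,0,0,30],[1,0.2,0.25,0,0,0,30],[1,0.2,0.25,0,0,0,30],[1,0.2,0.25,0,0,0,30],[1,0.2,0.25,0,0,0,30],[1,0.2,0.25,0,0,0,30],[1,0.2,0.25,0,0,0,30]]'
cat >> h.py <<'E'
def shift(target,yaw_y=None):
    "tool-axis shift to a world TCP target; yaw_y = wanted world angle of tool y (deg)"
    from station import sensors
    s=sensors.sense();R=s["ee_rot"];d=R.T@(np.array(target)-s["tcp_pos"])
    y=np.degrees(np.arctan2(R[1,1],R[0,1]))
    rz=None if yaw_y is None else -((yaw_y-y+90)%180-90)
    print("tcp",s["tcp_pos"].round(4),"yaw_y",y.round(2),"t",s["time_s"],"-> shift",d.round(4),"rz",rz)
E
python3 -c "
from h import *
shift((.525,-.21,.25),167)"
```

```text
time_s: 0.9
tcp_pos: [0.2896, 0.3087, 0.2225]
ee_rot: [[0.707, -0.707, -0.0], [-0.707, -0.707, -0.0], [-0.0, 0.0, -1.0]]
wrist_force: [-0.5, 0.3, -0.4]
gripper_width: 1.003
gripper_force: 0.0
tcp [0.2896 0.3087 0.2225] yaw_y -135.02 t 0.9 -> shift [ 0.5333  0.2001 -0.0274] rz 57.97587936480306
```

```bash
python3 -m handwheel '[[1,0.3,0.11,-0.027,0,0,58],[1,0.3,0.11,-0.027,0,0,58],[1,0.3,0.11,-0.027,0,0,58],[1,0.3,0.11,-0.027,0,0,58],[1,0.3,0.11,-0.027,0,0,58],[1,0.3,0.11,-0.027,0,0,58],[1,0.3,0.11,-0.027,0,0,58],[1,0.3,0.11,-0.027,0,0,58]]' | head -2
python3 -c "
from h import *
shift((.525,-.21,.25),167)"
```

```text
time_s: 1.7
tcp_pos: [0.4257, 0.0205, 0.2494]
tcp [0.4257 0.0205 0.2494] yaw_y 166.88 t 1.7 -> shift [ 0.202  -0.149  -0.0006] rz -0.12205463642396808
```

```bash
python3 -m handwheel '[[1,0.2,-0.15,0,0,0,0],[1,0.2,-0.15,0,0,0,0],[1,0.2,-0.15,0,0,0,0],[1,0.2,-0.15,0,0,0,0],[1,0.2,-0.15,0,0,0,0],[1,0.2,-0.15,0,0,0,0],[1,0.2,-0.15,0,0,0,0],[1,0.2,-0.15,0,0,0,0]]' | head -3
cat > look.py <<'E'
import sys,cv2,numpy as np
from station import eyes
n=sys.argv[1];c=eyes.capture(sys.argv[2] if len(sys.argv)>2 else "wrist")
np.savez(f"pics/{n}.npz",**{k:np.asarray(v) for k,v in c.items()});cv2.imwrite(f"pics/{n}.png",c["pixels"][:,:,::-1])
print(c["world_from_camera"].round(3).tolist())
E
python3 look.py w1
```

```text
time_s: 2.5
tcp_pos: [0.5264, -0.205, 0.2492]
ee_rot: [[-0.22, -0.976, -0.001], [-0.976, 0.22, 0.0], [-0.0, 0.001, -1.0]]
[[-0.976, -0.213, -0.052, 0.513], [0.22, -0.946, -0.237, -0.269], [0.001, -0.243, 0.97, 0.411], [0.0, 0.0, 0.0, 1.0]]
```

View pics/w1.png

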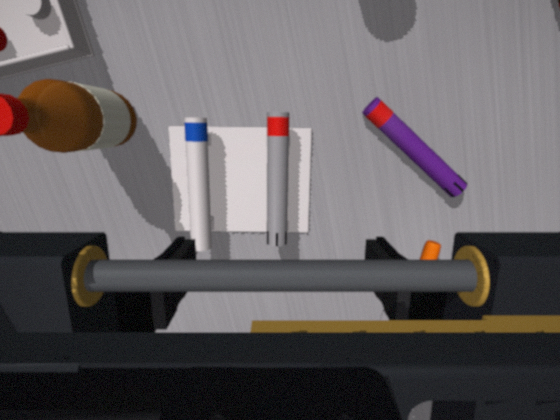

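The wrist view shows the shaft with its red ring at (278,125) and its slots at (277,240). The pestle is to its left at (198,185), and the amber bottle is at (75,115). I shift the camera for a second view.

```bash
python3 -m handwheel '[[1,0.04,-0.04,0,0,0,0],[1,0.04,-0.04,0,0,0,0],[1,0.04,-0.04,0,0,0,0],[1,0.04,-0.04,0,0,0,0]]' | head -3
python3 look.py w2; cat > m.py <<'E'
from h import *
def blob(m,c,roi):
    k=np.zeros(m.shape,bool);k[roi[1]:roi[3],roi[0]:roi[2]]=1
    n,l,st,ce=cv2.connectedComponentsWithStats((m&k).astype(np.uint8))
    i=1+np.argmax(st[1:,4]);return ce[i],st[i]
def hsv(c): return np.moveaxis(cv2.cvtColor(c["pixels"],cv2.COLOR_RGB2HSV).astype(int),-1,0)
def red(c): h,s,v=hsv(c);return ((h<6)|(h>172))&(s>170)&(v>90)
E
python3 - <<'E'
from m import *
from station import sensors
A,B=load("w1"),load("w2")
ra,sa=blob(red(A),A,(240,90,320,150));print(ra,sa)
# expected shift of the ring in view 2: project from depth
P=dep(A,*ra);print("depth",P)
def proj(c,P):
    T=c["world_from_camera"];q=T[:3,:3].T@(P-T[:3,3]);K=c["K"];return K[0,0]*q[0]/-q[2]+K[0,2],K[1,1]*-q[1]/-q[2]+K[1,2]
u,v=map(int,proj(B,P));rb,sb=blob(red(B),B,(u-25,v-25,u+25,v+25));print(rb,sb)
print("ring",tri(A,ra,B,rb))
# slots: dark pixels near tip
for c,p in((A,(277,238)),):
    pass
def dark(c,u,v):
    m=c["pixels"].max(2)<75;return blob(m,c,(u-14,v-14,u+14,v+10))
T=dep(A,277,230);u,v=map(int,proj(B,T));print("tip depth",T,u,v)
# body edges: gray rod against the white plate, per row
def axis(c,u,v0,v1):
    pts=[]
    for v in range(v0,v1):
        g=c["pixels"][v,u-22:u+22].mean(1);d=g<185
        k=np.flatnonzero(d)
        pts.append((v,k.min()+u-22,k.max()+u-22) if len(k) else (v,0,0))
    return pts
print(A["pixels"][180,255:300].mean(1).astype(int));print(B["pixels"][v-50,u-25:u+25].mean(1).astype(int))
E
```

```text
time_s: 2.95
tcp_pos: [0.5561, -0.2531, 0.2498]
ee_rot: [[-0.221, -0.975, -0.0], [-0.975, 0.221, 0.0], [-0.0, 0.0, -1.0]]
[[-0.975, -0.214, -0.053, 0.542], [0.221, -0.946, -0.237, -0.317], [0.0, -0.243, 0.97, 0.412], [0.0, 0.0, 0.0, 1.0]]
[277.63636364 126.30681818] [268 118  20  18 352]
depth [ 0.51507044 -0.26810275  0.04661421]
[311.54580153 164.1259542 ] [304 156  17  17 262]
ring (array([ 0.51599354, -0.26759595,  0.03113094]), np.float64(0.0018940913701474668))
tip depth [ 0.54135466 -0.15561343  0.0439746 ] 310 262
[212 208 212 210 211 212 209 209 211 210 203 178 150 137 141 146 148 154
 158 158 156 153 149 148 141 135 131 124 118 107  95  88  94 120 139 143
 143 140 144 142 144 144 145 155 185]
[211 211 211 211 211 210 212 211 210 210 210 209 211 209 212 202 172 136
 133 142 147 151 156 159 164 162 158 154 151 144 139 133 130 119 109 103
 104 123 136 144 143 142 145 145 150 176 197 205 206 206]
```

```bash
python3 - <<'E'
from m import *
A,B=load("w1"),load("w2")
pa=plane(A,277,127,.033);print(pa,plane(B,311.8,164.5,.033))
q=[plane(A,276.8,180,.033),plane(B,311.3,212,.033)];print(q)
a=np.degrees(np.arctan2(*(q[0]-pa)[[1,0]]));print("angle",a)
m=(plane(A,278,112,.033)+plane(A,277,245,.033))/2;print("mid",m,"len",np.linalg.norm(plane(A,278,112,.033)-plane(A,277,245,.033)))
d=np.array([np.cos(np.radians(77)),np.sin(np.radians(77)),0])
g=q[0]+d*(d@(m-q[0])-.022);print("grasp",g)
shift((g[0],g[1],.10),167);shift((g[0],g[1],.0285),167)
# cradle, coarse, from top view: hood red blob & open groove
t=load("top0");P=cloud(t)
m=red(t);c,s=blob(m,t,(185,175,235,215));print("hood",c,s)
k=np.zeros(m.shape,bool);k[150:230,170:300]=1
base=k&(abs(P[...,2]-.01)<.004)&(abs(P[...,0]-.54)<.1);xy=P[base][:,:2].astype(np.float32)
print("groove-level");top=k&(P[...,2]>.040)&(P[...,2]<.052)&~m&(P[...,1]<.24);g=P[top];
vx=cv2.fitLine(g[:,:2].astype(np.float32),cv2.DIST_HUBER,0,.01,.01).ravel();print(len(g),vx,np.degrees(np.arctan2(vx[1],vx[0])),g.mean(0))
gs=(g[:,:2]-vx[2:])@vx[:2];print(np.percentile(gs,[1,99]),vx[2:])
h=P[k&m&(P[...,2]>.066)];print("hoodtop",h.mean(0),len(h))
E
```

```text
[ 0.51600208 -0.2675032   0.033     ] [ 0.5167448  -0.26689585  0.033     ]
[array([ 0.52921727, -0.21040328,  0.033     ]), array([ 0.52827357, -0.21277018,  0.033     ])]
angle 76.96891728709093
mid [ 0.5289072  -0.20829452  0.033     ] len 0.1528047011259307
grasp [ 0.52471486 -0.22990534  0.033     ]
tcp [ 0.5561 -0.2531  0.25  ] yaw_y 167.26 t 3.0 -> shift [-0.0156  0.0358  0.15  ] rz 0.2571495163969644
tcp [ 0.5561 -0.2531  0.25  ] yaw_y 167.26 t 3.0 -> shift [-0.0156  0.0358  0.2215] rz 0.2571495163969644
hood [210.46218487 190.85294118] [200 183  22  16 238]
groove-level
344 [ 0.24130419 -0.9704495   0.55932736  0.13887258] -76.03647 [0.55810221 0.13200244 0.04471316]
[-0.09281192  0.1061811 ] [0.55932736 0.13887258]
hoodtop [0.52605135 0.26100847 0.08101198] 232
```

```bash
python3 -m handwheel '[[0.7,-0.0156,0.0358,0.15,0,0,0],[0.7,-0.0156,0.0358,0.15,0,0,0],[0.7,-0.0156,0.0358,0.15,0,0,0],[0.7,-0.0156,0.0358,0.15,0,0,0],[0.7,-0.0156,0.0358,0.19,0,0,0],[0.7,-0.0156,0.0358,0.22,0,0,0],[0.7,-0.0156,0.0358,0.22,0,0,0],[0.7,-0.0156,0.0358,0.22,0,0,0]]' 
python3 -c "
from h import *
shift((.5247,-.2299,.0285),167)"
```

```text
time_s: 3.8
tcp_pos: [0.527, -0.2315, 0.0318]
ee_rot: [[-0.22, -0.975, 0.003], [-0.975, 0.22, -0.001], [0.001, -0.003, -1.0]]
wrist_force: [0.2, 0.3, 0.6]
gripper_width: 0.709
gripper_force: 0.0
tcp [ 0.527  -0.2315  0.0318] yaw_y 167.26 t 3.8 -> shift [-0.0011  0.0026  0.0033] rz 0.2630620777395336
```

```bash
python3 -m handwheel '[[0.7,0,0,0,0,0,0],[0.7,0,0,0,0,0,0]]' 
python3 -c "
from h import *
shift((.5247,-.2299,.0285),167)"
```

```text
time_s: 4.0
tcp_pos: [0.5267, -0.2315, 0.032]
ee_rot: [[-0.222, -0.975, 0.004], [-0.975, 0.222, -0.001], [-0.0, -0.005, -1.0]]
wrist_force: [-0.6, -1.1, 0.3]
gripper_width: 0.704
gripper_force: 0.0
tcp [ 0.5267 -0.2315  0.032 ] yaw_y 167.2 t 4.0 -> shift [-0.0011  0.0024  0.0035] rz 0.1980495971144478
```

```bash
python3 -m handwheel '[[0.7,-0.001,0.0022,0.003,0,0,0],[0.7,-0.001,0.0022,0.003,0,0,0]]'; python3 look.py w3
```

```text
time_s: 4.2
tcp_pos: [0.5228, -0.2296, 0.0269]
ee_rot: [[-0.222, -0.975, 0.0], [-0.975, 0.222, 0.0], [-0.0, -0.0, -1.0]]
wrist_force: [-0.5, -0.2, -0.5]
gripper_width: 0.7
gripper_force: 0.0
[[-0.975, -0.215, -0.054, 0.509], [0.222, -0.946, -0.237, -0.294], [0.0, -0.243, 0.97, 0.189], [0.0, 0.0, 0.0, 1.0]]
```

View pics/w3.png

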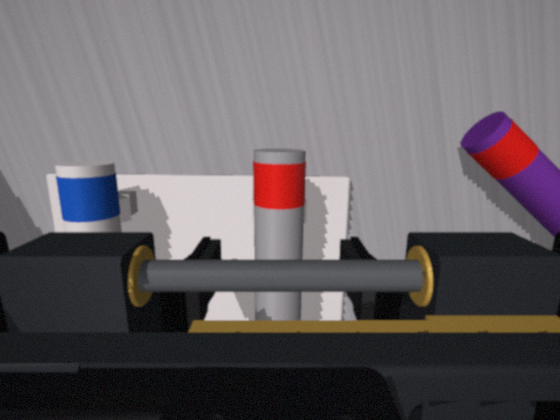

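The wrist view shows the shaft (column 278) centred between the open fingers (205 and 355). I raise the tip 2 mm so it will clear the groove edges later, then close.

```bash
python3 -m handwheel '[[0.7,0,0,-0.002,0,0,0],[0.7,0,0,-0.002,0,0,0]]';python3 -m handwheel '[[0,0,0,0,0,0,0],[0,0,0,0,0,0,0],[0,0,0,0,0,0,0],[0,0,0,0,0,0,0],[0,0,0,0,0,0,0],[0,0,0,0,0,0,0]]'
```

```text
time_s: 4.45
tcp_pos: [0.5234, -0.2299, 0.0289]
ee_rot: [[-0.222, -0.975, 0.001], [-0.975, 0.222, -0.0], [0.0, -0.001, -1.0]]
wrist_force: [-0.5, 0.7, -0.2]
gripper_width: 0.702
gripper_force: 0.0
time_s: 5.05
tcp_pos: [0.5239, -0.2299, 0.0287]
ee_rot: [[-0.222, -0.975, 0.002], [-0.975, 0.222, -0.0], [0.0, -0.002, -1.0]]
wrist_force: [1.2, 0.0, -1.4]
gripper_width: 0.269
gripper_force: 30.0
```

```bash
python3 -m handwheel '[[0,0,0,-0.02,0,0,0],[0,0,0,-0.06,0,0,0],[0,0,0,-0.11,0,0,0],[0,0,0,-0.16,0,0,0],[0,0,0,-0.21,0,0,0],[0,0,0,-0.22,0,0,0]]'
python3 -c "
from h import *
shift((.52,.32,.25),194)"
```

```text
time_s: 5.65
tcp_pos: [0.5257, -0.2308, 0.2556]
ee_rot: [[-0.221, -0.975, 0.012], [-0.975, 0.221, -0.004], [0.001, -0.013, -1.0]]
wrist_force: [0.3, -0.5, -1.8]
gripper_width: 0.267
gripper_force: 30.0
tcp [ 0.5257 -0.2308  0.2556] yaw_y 167.22 t 5.65 -> shift [-0.5359  0.1275  0.0035] rz -26.783542360853914
```

```bash
python3 -m handwheel '[[0,-0.3,0.07,0,0,0,-26.8],[0,-0.3,0.07,0,0,0,-26.8],[0,-0.3,0.07,0,0,0,-26.8],[0,-0.3,0.07,0,0,0,-26.8],[0,-0.3,0.07,0,0,0,-26.8],[0,-0.3,0.07,0,0,0,-26.8],[0,-0.3,0.07,0,0,0,-26.8]]' | head -3
python3 -c "
from h import *
shift((.52,.32,.25),194)"
```

```text
time_s: 6.35
tcp_pos: [0.5207, 0.0825, 0.2473]
ee_rot: [[0.247, -0.969, -0.002], [-0.969, -0.247, 0.001], [-0.001, 0.002, -1.0]]
tcp [0.5207 0.0825 0.2473] yaw_y -165.73 t 6.35 -> shift [-0.2303 -0.0579 -0.0026] rz 0.27259362675602006
```

```bash
python3 -m handwheel '[[0,-0.23,-0.058,0,0,0,0],[0,-0.23,-0.058,0,0,0,0],[0,-0.23,-0.058,0,0,0,0],[0,-0.23,-0.058,0,0,0,0],[0,-0.23,-0.058,0,0,0,0],[0,-0.23,-0.058,0,0,0,0],[0,-0.23,-0.058,0,0,0,0]]' | head -3
python3 look.py c1
```

```text
time_s: 7.05
tcp_pos: [0.5215, 0.3154, 0.2468]
ee_rot: [[0.242, -0.97, -0.003], [-0.97, -0.242, -0.002], [0.002, 0.003, -1.0]]
[[-0.97, 0.234, 0.062, 0.539], [-0.243, -0.942, -0.233, 0.252], [0.004, -0.241, 0.97, 0.409], [0.0, 0.0, 0.0, 1.0]]
```

View pics/c1.png

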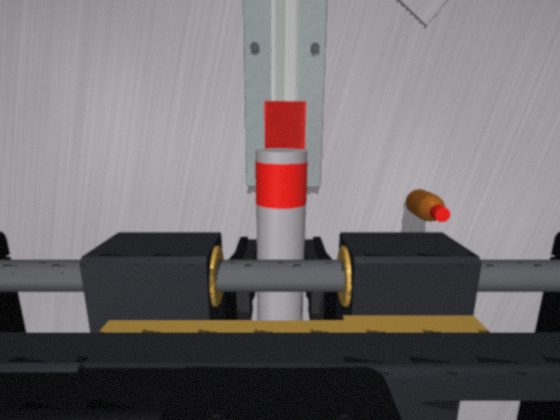

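The wrist view shows the bright groove running vertically at columns 270–299, with the hood mouth edge at row 101. The held shaft is at column 281. A second view from 0.1 m back and 30 mm to the side gives height and direction.

```bash
python3 -m handwheel '[[0,0.1,0.03,0,0,0,0],[0,0.1,0.03,0,0,0,0],[0,0.1,0.03,0,0,0,0],[0,0.1,0.03,0,0,0,0],[0,0.1,0.03,0,0,0,0]]' | head -3
python3 look.py c2; python3 - <<'E'
from m import *
A,B=load("c1"),load("c2")
for c,rows in((A,(10,50,90)),(B,(40,80,120,160,200))):
    for r in rows: print(r,[ (u,int(x)) for u,x in zip(range(225,345,3),c["pixels"][r,225:345:3].mean(1))])
    print("red rows",[ (r,int(red(c)[r].sum())) for r in range(0,230,12)])
E
```

```text
time_s: 7.6
tcp_pos: [0.5174, 0.2106, 0.2488]
ee_rot: [[0.24, -0.971, 0.0], [-0.971, -0.24, 0.001], [-0.0, -0.001, -1.0]]
[[-0.971, 0.233, 0.058, 0.534], [-0.24, -0.942, -0.236, 0.147], [-0.0, -0.243, 0.97, 0.411], [0.0, 0.0, 0.0, 1.0]]
10 [(225, 161), (228, 160), (231, 158), (234, 158), (237, 158), (240, 157), (243, 132), (246, 146), (249, 143), (252, 143), (255, 144), (258, 141), (261, 142), (264, 142), (267, 144), (270, 152), (273, 175), (276, 158), (279, 153), (282, 155), (285, 164), (288, 174), (291, 174), (294, 169), (297, 155), (300, 150), (303, 149), (306, 148), (309, 149), (312, 146), (315, 148), (318, 148), (321, 147), (324, 145), (327, 138), (330, 157), (333, 157), (336, 157), (339, 157), (342, 158)]
50 [(225, 159), (228, 164), (231, 159), (234, 160), (237, 165), (240, 163), (243, 146), (246, 144), (249, 142), (252, 83), (255, 80), (258, 93), (261, 139), (264, 143), (267, 146), (270, 145), (273, 175), (276, 159), (279, 156), (282, 158), (285, 170), (288, 174), (291, 175), (294, 172), (297, 154), (300, 147), (303, 149), (306, 151), (309, 145), (312, 81), (315, 90), (318, 96
[... 2705 characters left out ...]
 (339, 162), (342, 164)]
200 [(225, 143), (228, 145), (231, 144), (234, 143), (237, 141), (240, 81), (243, 36), (246, 126), (249, 174), (252, 162), (255, 131), (258, 73), (261, 78), (264, 85), (267, 95), (270, 97), (273, 100), (276, 102), (279, 100), (282, 97), (285, 94), (288, 94), (291, 86), (294, 86), (297, 81), (300, 72), (303, 67), (306, 127), (309, 167), (312, 173), (315, 168), (318, 168), (321, 167), (324, 168), (327, 165), (330, 166), (333, 163), (336, 165), (339, 166), (342, 168)]
red rows [(0, 0), (12, 0), (24, 0), (36, 0), (48, 0), (60, 0), (72, 0), (84, 0), (96, 0), (108, 0), (120, 0), (132, 0), (144, 0), (156, 0), (168, 50), (180, 50), (192, 48), (204, 65), (216, 17), (228, 17)]
```

View pics/c2.png

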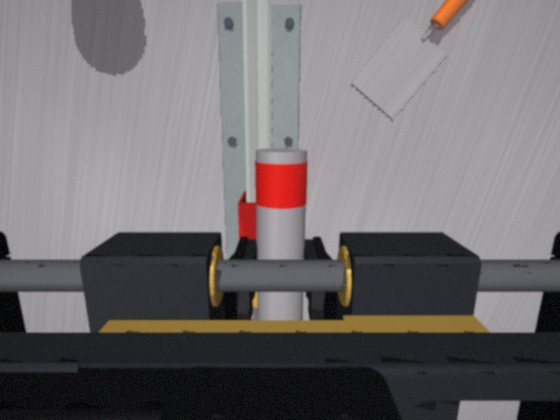

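```bash
cat > g.py <<'E'
from m import *
def mid(c,rows,lo,hi):
    "bright groove strip: left edge = strongest rise, right = strongest fall, per row; returns fit col=a*row+b"
    L=[]
    for r in rows:
        g=cv2.GaussianBlur(c["pixels"].astype(np.float32).mean(2),(3,1),0)[r,lo:hi];b=g>152
        k=np.flatnonzero(b); 
        if len(k)>10: L.append((r,lo+k.min(),lo+k.max()))
    L=np.array(L);f=np.polyfit(L[:,0],(L[:,1]+L[:,2])/2,1);return f,np.median(L[:,2]-L[:,1])
E
python3 - <<'E'
from g import *
A,B=load("c1"),load("c2")
fa,wa=mid(A,range(8,98,3),262,306);fb,wb=mid(B,range(10,140,3),236,280);print(fa,wa,fb,wb,A["K"][0,0])
def nrm(c,f,r0,r1):
    o,d0=ray(c,np.polyval(f,r0),r0);_,d1=ray(c,np.polyval(f,r1),r1);n=np.cross(d0,d1);return o,n/np.linalg.norm(n)
oa,na=nrm(A,fa,8,98);ob,nb=nrm(B,fb,10,140)
d=np.cross(na,nb);d/=np.linalg.norm(d);d*=np.sign(d[1]);p=np.linalg.lstsq(np.array([na,nb,d]),np.array([na@oa,nb@ob,d@[.55,.15,.05]]),rcond=None)[0]
print("line dir",d,"pt",p,"angle",np.degrees(np.arctan2(d[1],d[0])))
for c,f,rs in((A,fa,(8,98)),(B,fb,(10,140))):
    q=[plane(c,np.polyval(f,r),r,.0465) for r in rs];e=q[1]-q[0];print("on plane",q,np.degrees(np.arctan2(e[1],e[0])))
# screws
def sc(c,u,v): return blob(c["pixels"].max(2)<125,c,(u-9,v-9,u+9,v+9))[0]
for a,b in(((254,48),(232,141)),((315,48),(288,141))):
    print("screw",tri(A,sc(A,*a),B,sc(B,*b)))
print("screws far",[plane(B,*sc(B,*u),.01) for u in((229,24),(289,24))])
# ends: base end edge in B (row ~4) and A (row ~189 far end), hood roof edge A row 101
print("start",plane(B,np.polyval(fb,4.5)-0,4.5,.01),"end",plane(A,285,189,.01),"mouth(roof)",plane(A,285,101,.074),dep(A,285,110))
E
```

```text
[1.13088617e-02 2.83734260e+02] 28.0 [1.43175946e-02 2.55899248e+02] 28.0 335.197993630297
line dir [-0.24692098  0.94315351  0.22246682] pt [0.55691997 0.15611502 0.03175586] angle 104.67096855054693
on plane [array([0.56051091, 0.14370337, 0.0465    ]), array([0.53912425, 0.22399502, 0.0465    ])] 104.91512905354962
on plane [array([0.58275705, 0.04710942, 0.0465    ]), array([0.55305808, 0.1678096 , 0.0465    ])] 103.8233488185735
screw (array([0.58401577, 0.17896667, 0.01158121]), np.float64(0.0003165205545473277))
screw (array([0.52033244, 0.16362878, 0.0111251 ]), np.float64(0.00011910998508054395))
screws far [array([0.61373871, 0.05729781, 0.01      ]), array([0.54986388, 0.04186461, 0.01      ])]
start [0.58891516 0.03198584 0.01      ] end [0.51324593 0.32259328 0.01      ] mouth(roof) [0.5382701  0.22873955 0.074     ] [0.53623694 0.23667581 0.07299451]
```

```bash
python3 - <<'E'
from g import *
from station import sensors
tcp={"c1":((.5215,.3154,.2468)),"c2":((.5174,.2106,.2488))}
for n in tcp:
    c=load(n);m=red(c);t=np.array(tcp[n])
    P=[]
    for r in (170,175,180,185,190,195,200):
        k=np.flatnonzero(m[r,250:313])+250;k=k[(k>250)&(k<312)]
        p=plane(c,(k.min()+k.max())/2,r,t[2]+.0043);P.append(p)
    P=np.array(P);e=P[-1]-P[0];R=sensors.sense()["ee_rot"]
    print(n,"shaft ang",np.degrees(np.arctan2(e[1],e[0])),"offset in tool",(P.mean(0)-t)@R)
    u,v=281,155;print("tail pos tool",(plane(c,281,150,t[2]+.0043+.012)-t)@R)
A=cloud(load("c1"));print("groove depth z",A[50,268:302,2].round(4),A[50,250,2])
shift((.5703,.0998,.085),194.2)
E
```

```text
c1 shaft ang 104.05554511088594 offset in tool [ 0.03790929 -0.0004393  -0.00431315]
tail pos tool [ 0.05524639 -0.00039326 -0.01631926]
c2 shaft ang 103.92609800518701 offset in tool [ 0.03795485 -0.00047195 -0.00431315]
tail pos tool [ 0.05531296 -0.00027074 -0.01631933]
groove depth z [0.0097 0.0109 0.01   0.0091 0.0435 0.0443 0.0453 0.0464 0.0455 0.044
 0.0434 0.0413 0.041  0.0411 0.0389 0.0399 0.0366 0.0372 0.0356 0.0388
 0.0382 0.0389 0.0393 0.0407 0.043  0.0423 0.0445 0.0449 0.0468 0.0448
 0.0449 0.043  0.0097 0.0099] 0.009671051680983922
tcp [0.5174 0.2112 0.2486] yaw_y -166.06 t 7.65 -> shift [ 0.1209 -0.0244  0.1636] rz -0.2554139482890605
```

```bash
python3 -m handwheel '[[0,0.1206,-0.0232,0,0,0,-0.25],[0,0.1206,-0.0232,0,0,0,-0.25],[0,0.1206,-0.0232,0.05,0,0,-0.25],[0,0.1206,-0.0232,0.1,0,0,-0.25],[0,0.1206,-0.0232,0.15,0,0,-0.25],[0,0.1206,-0.0232,0.18,0,0,-0.25],[0,0.1206,-0.0232,0.18,0,0,-0.25],[0,0.1206,-0.0232,0.18,0,0,-0.25]]'
python3 -m handwheel '[[0,0,0,0,0,0,0]]' >/dev/null; python3 look.py c3;python3 look.py t3 top; python3 -c "
from h import *
shift((.5691,.0998,.0487),194.2)
c,t=load('c3'),load('t3')
cv2.imwrite('pics/c3t.png',np.hstack([c['pixels'][60:240,190:370],cv2.resize(t['pixels'][150:220,190:300],(566,360))[::2][:180]])[:,:,::-1]) if 0 else cv2.imwrite('pics/c3c.png',cv2.resize(c['pixels'][80:240,160:400],(720,480))[:,:,::-1])"
```

```text
time_s: 8.45
tcp_pos: [0.5699, 0.1006, 0.0689]
ee_rot: [[0.247, -0.969, 0.001], [-0.969, -0.247, -0.001], [0.001, -0.0, -1.0]]
wrist_force: [0.7, 0.2, -1.9]
gripper_width: 0.269
gripper_force: 30.0
[[-0.969, 0.241, 0.056, 0.587], [-0.247, -0.94, -0.237, 0.037], [-0.005, -0.243, 0.97, 0.233], [0.0, 0.0, 0.0, 1.0]]
[[-0.018, 0.979, -0.201, 0.132], [-1.0, -0.017, 0.005, 0.053], [0.002, 0.201, 0.98, 1.691], [0.0, 0.0, 0.0, 1.0]]
tcp [0.5705 0.1008 0.0711] yaw_y -165.73 t 8.65 -> shift [0.0006 0.0018 0.0224] rz 0.06975859741021395
```

View pics/c3c.png

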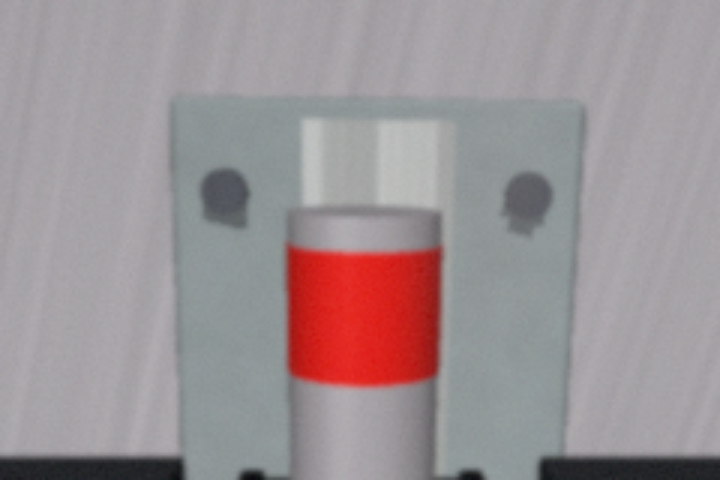

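The close view shows the groove at crop columns 301–457, with its bottom line at 378. The shaft tail is at 287–441, slightly to the left. I work out the lateral offset at each height.

```bash
python3 - <<'E'
from h import *
from station import sensors
c=load("c3");R=sensors.sense()["ee_rot"];t=np.array([.5705,.1008,.0711])
f=lambda u,v,z:((plane(c,160+u/3,80+v/3,z)-t)@R).round(4)
print("groove edges",f(301,180,.0465),f(457,180,.0465),"bottom",f(378,180,.036))
print("base edges",f(174,110,.01),f(583,110,.01),f(182,440,.01),f(564,440,.01))
print("shaft",f(287.5,320,.0754),f(440,320,.0754), "tail",f(364,208,.0874),"groove start",f(378,118,.0465),"base start",f(378,100,.01))
E
```

```text
groove edges [ 0.0576 -0.0121  0.0246] [0.0577 0.0163 0.0245] bottom [0.0572 0.0021 0.035 ]
base edges [ 0.0708 -0.0412  0.0613] [0.0708 0.0463 0.0608] [-0.0031 -0.0426  0.0613] [-0.0028  0.0459  0.0609]
shaft [ 0.037  -0.0129 -0.0043] [ 0.0371  0.0114 -0.0044] tail [ 0.0555 -0.0008 -0.0163] groove start [0.0685 0.0019 0.0245] base start [0.0728 0.0025 0.061 ]
```

```bash
python3 -m handwheel '[[0,0,0.0024,0,0,0,0.4],[0,0,0.0024,0.01,0,0,0.4],[0,0,0.0024,0.018,0,0,0.4],[0,0,0.0024,0.018,0,0,0.4],[0,0,0.0024,0.018,0,0,0.4]]'
python3 look.py c4;python3 - <<'E'
from h import *
from station import sensors
s=sensors.sense();print(s["tcp_pos"],s["wrist_force"])
c=load("c4")
cv2.imwrite('pics/c4c.png',cv2.resize(c['pixels'][80:240,160:400],(720,480))[:,:,::-1])
E
```

```text
time_s: 9.15
tcp_pos: [0.5671, 0.0994, 0.0504]
ee_rot: [[0.239, -0.971, 0.001], [-0.971, -0.239, 0.0], [-0.0, -0.001, -1.0]]
wrist_force: [3.2, 0.4, -0.9]
gripper_width: 0.268
gripper_force: 30.0
[[-0.971, 0.232, 0.058, 0.583], [-0.239, -0.942, -0.236, 0.036], [-0.0, -0.243, 0.97, 0.212], [0.0, 0.0, 0.0, 1.0]]
[0.56700923 0.09933846 0.05046435] [ 1.45493799  0.16844776 -0.89336044]
```

View pics/c4c.png

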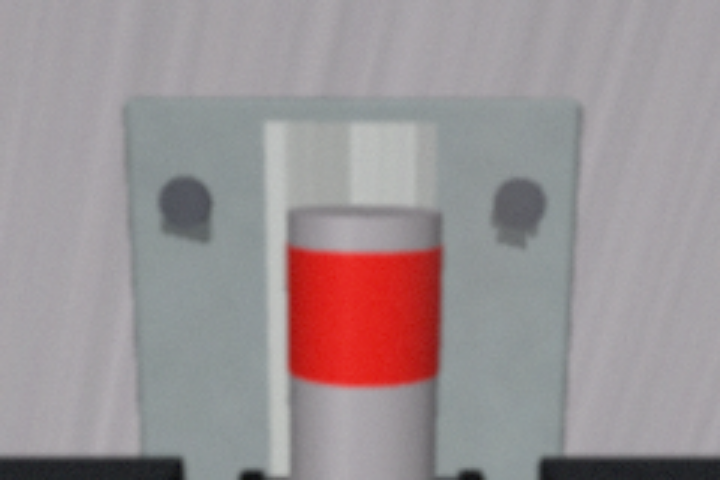

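The groove (263–440) now sits left of the shaft (288–441), and a small +x force shows one flank touching. I work out the correction.

```bash
python3 - <<'E'
from h import *
from station import sensors
c=load("c4");s=sensors.sense();R=s["ee_rot"];t=s["tcp_pos"]
f=lambda u,v,z:((plane(c,160+u/3,80+v/3,z)-t)@R).round(4)
print("groove edges",f(263,160,.0465),f(440,160,.0465),"bottom",f(350,160,.036))
print("base edges",f(127,110,.01),f(582,110,.01),f(143,440,.01),f(562,440,.01))
print("shaft",f(287.5,320,.0548),f(440,320,.0548))
E
```

```text
groove edges [ 0.0618 -0.0164  0.004 ] [0.0618 0.0121 0.004 ] bottom [ 0.0615 -0.0025  0.0145]
base edges [ 0.0704 -0.046   0.0405] [0.0704 0.0423 0.0404] [ 0.0035 -0.0464  0.0405] [0.0035 0.0417 0.0404]
shaft [ 0.0372 -0.0123 -0.0043] [ 0.0372  0.0119 -0.0043]
```

```bash
python3 -m handwheel '[[0,0,0,-0.002,0,0,0],[0,0,-0.0018,-0.002,0,0,0],[0,0,-0.0018,-0.001,0,0,0],[0,0,-0.0018,0,0,0,0],[0,0,-0.0018,0,0,0,0]]'; python3 -m handwheel '[[0,0,0,0.0005,0,0,0],[0,0,0,0.001,0,0,0],[0,0,0,0.001,0,0,0]]'
```

```text
time_s: 9.7
tcp_pos: [0.5679, 0.0994, 0.0502]
ee_rot: [[0.239, -0.971, -0.001], [-0.971, -0.239, -0.0], [0.0, 0.001, -1.0]]
wrist_force: [-1.0, -0.3, -0.7]
gripper_width: 0.267
gripper_force: 30.0
time_s: 10.0
tcp_pos: [0.5682, 0.0996, 0.0495]
ee_rot: [[0.239, -0.971, -0.0], [-0.971, -0.239, -0.0], [0.0, 0.0, -1.0]]
wrist_force: [0.1, -0.3, -2.6]
gripper_width: 0.266
gripper_force: 30.0
```

```bash
for i in 1 ; do python3 -m handwheel '[[0,0,0,0.0005,0,0,0],[0,0,0,0.0005,0,0,0]]'|grep -E "pos|wrist"; python3 -m handwheel '[[0,0,0,0.0005,0,0,0],[0,0,0,0.0005,0,0,0]]'|grep -E "pos|wrist"; done
```

```text
tcp_pos: [0.5684, 0.0997, 0.0491]
wrist_force: [1.3, 0.7, -1.9]
tcp_pos: [0.5687, 0.0997, 0.0488]
wrist_force: [1.9, -0.5, -0.7]
```

```bash
python3 -m handwheel '[[0.45,0,0,0,0,0,0],[0.45,0,0,0,0,0,0],[0.45,0,0,0,0,0,0],[0.45,0,0,0,0,0,0]]'; python3 look.py c5
python3 - <<'E'
from h import *
from m import red
from station import sensors
c=load("c5");s=sensors.sense();R=s["ee_rot"];t=s["tcp_pos"];print(t,s["wrist_force"])
m=red(c)
for r in range(166,206,8):
    k=np.flatnonzero(m[r,230:330])+230;print(r,k.min(),k.max(),((plane(c,(k.min()+k.max())/2,r,.053)-t)@R).round(4))
cv2.imwrite('pics/c5c.png',cv2.resize(c['pixels'][80:280,160:400],(720,600))[:,:,::-1])
E
```

```text
time_s: 10.8
tcp_pos: [0.5683, 0.0996, 0.0487]
ee_rot: [[0.239, -0.971, 0.0], [-0.971, -0.239, 0.0], [0.0, -0.0, -1.0]]
wrist_force: [-0.7, -0.3, 0.8]
gripper_width: 0.443
gripper_force: 0.0
[[-0.971, 0.232, 0.058, 0.585], [-0.239, -0.942, -0.236, 0.036], [0.0, -0.243, 0.97, 0.211], [0.0, 0.0, 0.0, 1.0]]
[0.5683321  0.09962009 0.04866055] [ 0.06425172 -0.67109281  0.29876667]
166 254 303 [ 0.047  -0.0014 -0.0043]
174 255 303 [ 0.0432 -0.0012 -0.0043]
182 255 303 [ 0.0394 -0.0012 -0.0043]
190 255 303 [ 0.0356 -0.0012 -0.0043]
198 255 302 [ 0.0316 -0.0014 -0.0043]
```

View pics/c5c.png

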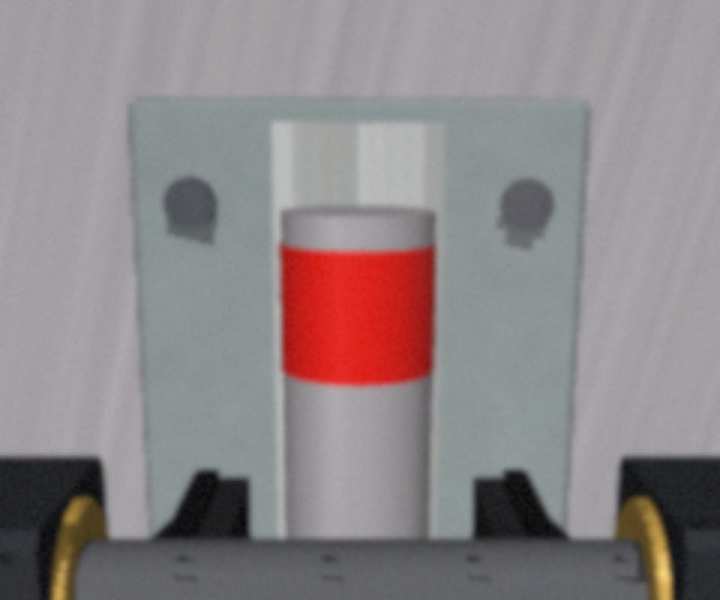

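The shaft is seated and centred in the groove: tail at columns 281–434, groove at 271–445. I open, go up, move behind the tail, close, and come down to push on the end face.

```bash
python3 -m handwheel '[[0.7,0,0,-0.005,0,0,0],[0.7,0,0,-0.035,0,0,0],[0.7,0,0,-0.06,0,0,0],[0,0.04,-0.001,-0.06,0,0,0],[0,0.085,-0.001,-0.06,0,0,0],[0,0.085,-0.001,-0.06,0,0,0],[0,0.085,-0.001,-0.06,0,0,0]]'; python3 -m handwheel '[[0,0,0,0.02,0,0,0],[0,0,0,0.04,0,0,0],[0,0,0,0.06,0,0,0],[0,0,0,0.06,0,0,0],[0,0,0,0.06,0,0,0]]'
```

```text
time_s: 11.55
tcp_pos: [0.5896, 0.0163, 0.1088]
ee_rot: [[0.237, -0.972, 0.0], [-0.972, -0.237, 0.0], [-0.0, -0.0, -1.0]]
wrist_force: [-0.3, 0.3, 0.1]
gripper_width: 0.421
gripper_force: 0.0
time_s: 12.05
tcp_pos: [0.5897, 0.0181, 0.0488]
ee_rot: [[0.241, -0.971, -0.0], [-0.971, -0.241, -0.0], [0.0, 0.0, -1.0]]
wrist_force: [0.3, -0.2, 0.1]
gripper_width: 0.021
gripper_force: 0.0
```

```bash
python3 -m handwheel '[[0,-0.005,0,0,0,0,0],[0,-0.01,0,0,0,0,0],[0,-0.014,0,0,0,0,0],[0,-0.016,0,0,0,0,0],[0,-0.018,0,0,0,0,0],[0,-0.02,0,0,0,0,0],[0,-0.022,0,0,0,0,0],[0,-0.024,0,0,0,0,0]]'|grep -E "pos|wrist|width"; python3 -m handwheel '[[0,-0.002,0,0,0,0,0],[0,-0.004,0,0,0,0,0],[0,-0.006,0,0,0,0,0],[0,-0.008,0,0,0,0,0],[0,-0.01,0,0,0,0,0],[0,-0.012,0,0,0,0,0]]'|grep -E "pos|wrist"; python3 look.py c6;python3 - <<'E'
from h import *
from station import sensors
s=sensors.sense();R=s["ee_rot"];print(s["tcp_pos"],R.T@s["wrist_force"]);shift((.5683-.245*.01,.0996+.9695*.01,.0488),194)
E
```

```text
tcp_pos: [0.584, 0.0404, 0.0487]
wrist_force: [0.3, -1.9, 1.4]
gripper_width: 0.006
tcp_pos: [0.5811, 0.0525, 0.0486]
wrist_force: [0.6, -2.9, 0.3]
[[-0.971, 0.232, 0.058, 0.597], [-0.239, -0.942, -0.236, -0.011], [0.0, -0.243, 0.97, 0.211], [0.0, 0.0, 0.0, 1.0]]
[0.5810086  0.05273779 0.0486013 ] [ 0.40024927 -0.88825582  0.00627219]
tcp [0.581  0.0527 0.0486] yaw_y -166.16 t 13.5 -> shift [-0.0585  0.0012 -0.0002] rz -0.16050910295263066
```

```bash
python3 -m handwheel '[[0,-0.002,0,0,0,0,0],[0,-0.004,0,0,0,0,0],[0,-0.006,0,0,0,0,0],[0,-0.008,0,0,0,0,0],[0,-0.01,0,0,0,0,0],[0,-0.012,0,0,0,0,0],[0,-0.014,0,0,0,0,0],[0,-0.016,0,0,0,0,0]]'|grep -E "pos|wrist|width"; python3 -m handwheel '[[0,-0.002,0,0,0,0,0],[0,-0.004,0,0,0,0,0],[0,-0.006,0,0,0,0,0],[0,-0.008,0,0,0,0,0],[0,-0.01,0,0,0,0,0],[0,-0.012,0,0,0,0,0],[0,-0.014,0,0,0,0,0],[0,-0.016,0,0,0,0,0]]'|grep -E "pos|wrist"
```

```text
tcp_pos: [0.5771, 0.068, 0.0486]
wrist_force: [2.1, -1.5, -0.0]
gripper_width: 0.004
tcp_pos: [0.5733, 0.0835, 0.0486]
wrist_force: [1.9, -0.7, -0.1]
```

```bash
cat > ok.sh <<'E'
# guard: prints push force, fails when over $1
awk -v m=$1 '/tcp_pos/{p=$0} /wrist_force/{gsub(/[\[\],]/," ");f=.24*$2-.97*$3} END{print p,"push",f; exit !(f<m)}'
E
python3 -m handwheel '[[0,-0.001,0,0,0,0,0],[0,-0.002,0,0,0,0,0],[0,-0.003,0,0,0,0,0],[0,-0.004,0,0,0,0,0],[0,-0.005,0,0,0,0,0],[0,-0.006,0,0,0,0,0],[0,-0.007,0,0,0,0,0],[0,-0.008,0,0,0,0,0]]'|sh ok.sh 4.5 &&
python3 -m handwheel '[[0,-0.0005,0,0,0,0,0],[0,-0.001,0,0,0,0,0]]'|sh ok.sh 4.5 &&
python3 -m handwheel '[[0,-0.0005,0,0,0,0,0],[0,-0.001,0,0,0,0,0]]'|sh ok.sh 4.5 &&
python3 -m handwheel '[[0,-0.0005,0,0,0,0,0],[0,-0.001,0,0,0,0,0]]'|sh ok.sh 4.5 &&
python3 -m handwheel '[[0,-0.0005,0,0,0,0,0],[0,-0.001,0,0,0,0,0]]'|sh ok.sh 4.5 &&
python3 -m handwheel '[[0,-0.0005,0,0,0,0,0],[0,-0.001,0,0,0,0,0]]'|sh ok.sh 4.5 &&
python3 -m handwheel '[[0,-0.0005,0,0,0,0,0],[0,-0.001,0,0,0,0,0]]'|sh ok.sh 4.5
```

```text
tcp_pos: [0.5714, 0.0912, 0.0486] push 1.088
tcp_pos: [0.5711, 0.0921, 0.0485] push 1.234
tcp_pos: [0.5708, 0.093, 0.0485] push 1.379
tcp_pos: [0.5706, 0.094, 0.0485] push 2.467
tcp_pos: [0.5704, 0.095, 0.0485] push 1.113
tcp_pos: [0.5701, 0.096, 0.0485] push 1.236
tcp_pos: [0.5699, 0.097, 0.0485] push 2.375
```

```bash

python3 -m handwheel '[[0,-0.0005,0,0,0,0,0],[0,-0.001,0,0,0,0,0]]'|sh ok.sh 4 &&
python3 -m handwheel '[[0,-0.0005,0,0,0,0,0],[0,-0.001,0,0,0,0,0]]'|sh ok.sh 4 &&
python3 -m handwheel '[[0,-0.0005,0,0,0,0,0],[0,-0.001,0,0,0,0,0]]'|sh ok.sh 4 &&
python3 -m handwheel '[[0,-0.0005,0,0,0,0,0],[0,-0.001,0,0,0,0,0]]'|sh ok.sh 4 &&
python3 -m handwheel '[[0,-0.0005,0,0,0,0,0],[0,-0.001,0,0,0,0,0]]'|sh ok.sh 4 &&
python3 -m handwheel '[[0,-0.0005,0,0,0,0,0],[0,-0.001,0,0,0,0,0]]'|sh ok.sh 4 &&
python3 -m handwheel '[[0,-0.0005,0,0,0,0,0],[0,-0.001,0,0,0,0,0]]'|sh ok.sh 4 &&
python3 -m handwheel '[[0,-0.0005,0,0,0,0,0],[0,-0.001,0,0,0,0,0]]'|sh ok.sh 4 &&
python3 -m handwheel '[[0,-0.0005,0,0,0,0,0],[0,-0.001,0,0,0,0,0]]'|sh ok.sh 4 &&
python3 -m handwheel '[[0,-0.0005,0,0,0,0,0],[0,-0.001,0,0,0,0,0]]'|sh ok.sh 4 &&
python3 -m handwheel '[[0,-0.0005,0,0,0,0,0],[0,-0.001,0,0,0,0,0]]'|sh ok.sh 4 &&
python3 -m handwheel '[[0,-0.0005,0,0,0,0,0],[0,-0.001,0,0,0,0,0]]'|sh ok.sh 4
```

```text
tcp_pos: [0.5697, 0.0979, 0.0485] push 1.309
tcp_pos: [0.5694, 0.0989, 0.0485] push 1.065
tcp_pos: [0.5692, 0.0999, 0.0485] push 1.938
tcp_pos: [0.569, 0.1009, 0.0485] push 1.864
tcp_pos: [0.5687, 0.1018, 0.0485] push 2.254
tcp_pos: [0.5685, 0.1028, 0.0485] push 1.792
tcp_pos: [0.5683, 0.1038, 0.0485] push 1.089
tcp_pos: [0.5681, 0.1047, 0.0486] push 1.623
tcp_pos: [0.5678, 0.1057, 0.0485] push 1.309
tcp_pos: [0.5676, 0.1067, 0.0485] push 0.313
tcp_pos: [0.5673, 0.1077, 0.0486] push 0.725
tcp_pos: [0.5671, 0.1086, 0.0485] push 1.283
```

```bash

python3 -m handwheel '[[0,-0.0005,0,0,0,0,0],[0,-0.001,0,0,0,0,0]]'|sh ok.sh 4 &&
python3 -m handwheel '[[0,-0.0005,0,0,0,0,0],[0,-0.001,0,0,0,0,0]]'|sh ok.sh 4 &&
python3 -m handwheel '[[0,-0.0005,0,0,0,0,0],[0,-0.001,0,0,0,0,0]]'|sh ok.sh 4 &&
python3 -m handwheel '[[0,-0.0005,0,0,0,0,0],[0,-0.001,0,0,0,0,0]]'|sh ok.sh 4 &&
python3 -m handwheel '[[0,-0.0005,0,0,0,0,0],[0,-0.001,0,0,0,0,0]]'|sh ok.sh 4 &&
python3 -m handwheel '[[0,-0.0005,0,0,0,0,0],[0,-0.001,0,0,0,0,0]]'|sh ok.sh 4 &&
python3 -m handwheel '[[0,-0.0005,0,0,0,0,0],[0,-0.001,0,0,0,0,0]]'|sh ok.sh 4 &&
python3 -m handwheel '[[0,-0.0005,0,0,0,0,0],[0,-0.001,0,0,0,0,0]]'|sh ok.sh 4 &&
python3 -m handwheel '[[0,-0.0005,0,0,0,0,0],[0,-0.001,0,0,0,0,0]]'|sh ok.sh 4 &&
python3 -m handwheel '[[0,-0.0005,0,0,0,0,0],[0,-0.001,0,0,0,0,0]]'|sh ok.sh 4 &&
python3 -m handwheel '[[0,-0.0005,0,0,0,0,0],[0,-0.001,0,0,0,0,0]]'|sh ok.sh 4 &&
python3 -m handwheel '[[0,-0.0005,0,0,0,0,0],[0,-0.001,0,0,0,0,0]]'|sh ok.sh 4; python3 -c "
from h import *
shift((.5,.1,.05))"
```

```text
tcp_pos: [0.5669, 0.1095, 0.0485] push 2.301
tcp_pos: [0.5667, 0.11, 0.0486] push 4.652
tcp [0.5667 0.11   0.0486] yaw_y -166.18 t 19.9 -> shift [-0.0062  0.0672 -0.0014] rz None
```

The stop is felt: force up to 4.7 N and the advance slowed. I press on gently.

```bash
python3 -m handwheel '[[0,-0.0003,0,0,0,0,0]]'|sh ok.sh 7; python3 -m handwheel '[[0,0,0,0,0,0,0]]'|sh ok.sh 7
```

```text
tcp_pos: [0.5666, 0.1101, 0.0486] push 5.862
tcp_pos: [0.5666, 0.1101, 0.0486] push 4.481
```

```bash
python3 -m handwheel '[[0,-0.0005,0,0,0,0,0]]'|sh ok.sh 7; python3 -m handwheel '[[0,0,0,0,0,0,0]]'|sh ok.sh 7
```

```text
tcp_pos: [0.5666, 0.1104, 0.0487] push 7.415
tcp_pos: [0.5666, 0.1104, 0.0486] push 6.083
```

```bash
python3 -m handwheel '[[0,-0.0002,0,0,0,0,0],[0,-0.0002,0,0,0,0,0]]'|sh ok.sh 9 && python3 -m handwheel '[[0,0,0,0,0,0,0],[0,0,0,0,0,0,0]]'|sh ok.sh 9; python3 -m handwheel '[[0,0,0,0,0,0,0]]'|sh ok.sh 9
```

```text
tcp_pos: [0.5665, 0.1104, 0.0487] push 5.571
tcp_pos: [0.5665, 0.1104, 0.0486] push 5.911
tcp_pos: [0.5665, 0.1104, 0.0487] push 6.155
```

```bash
python3 -m handwheel '[[0,-0.0004,0,0,0,0,0],[0,-0.0004,0,0,0,0,0]]'|sh ok.sh 9 && python3 -m handwheel '[[0,0,0,0,0,0,0],[0,0,0,0,0,0,0]]'|sh ok.sh 9; python3 -m handwheel '[[0,0,0,0,0,0,0],[0,0,0,0,0,0,0]]'|sh ok.sh 9
```

```text
tcp_pos: [0.5665, 0.1106, 0.0487] push 7.44
tcp_pos: [0.5665, 0.1106, 0.0487] push 7.294
tcp_pos: [0.5665, 0.1106, 0.0487] push 7.124
```

Pressed at about 7.3 N total (about 6 N net) for 0.6 s. Now I ease off slowly and withdraw.

```bash
python3 -m handwheel '[[0,0.0005,0,0,0,0,0],[0,0.001,0,0,0,0,0],[0,0.0015,0,0,0,0,0],[0,0.002,0,0,0,0,0],[0,0.003,0,0,0,0,0],[0,0.005,0,0,0,0,0],[0,0.01,0,0,0,0,0],[0,0.015,0,0,0,0,0]]'|sh ok.sh 9; python3 -m handwheel '[[0,0.03,0,0,0,0,0],[0,0.03,0,-0.04,0,0,0],[0,0.03,0,-0.08,0,0,0],[0,0.03,0,-0.12,0,0,0],[0,-0.02,0,-0.15,0,0,0],[0,-0.05,0,-0.15,0,0,0],[0,-0.05,0,-0.15,0,0,0],[0,-0.05,0,-0.15,0,0,0]]'|sh ok.sh 9; python3 look.py e1; python3 - <<'E'
from h import *
from m import *
c=load("e1");a=c["pixels"]
cv2.imwrite("pics/e1.png",a[:,:,::-1])
E
```

```text
tcp_pos: [0.5699, 0.0974, 0.0485] push 0.557
tcp_pos: [0.5576, 0.1463, 0.1985] push 0.315
[[-0.971, 0.233, 0.059, 0.574], [-0.24, -0.942, -0.236, 0.083], [0.001, -0.243, 0.97, 0.361], [0.0, 0.0, 0.0, 1.0]]
```

View pics/e1.png

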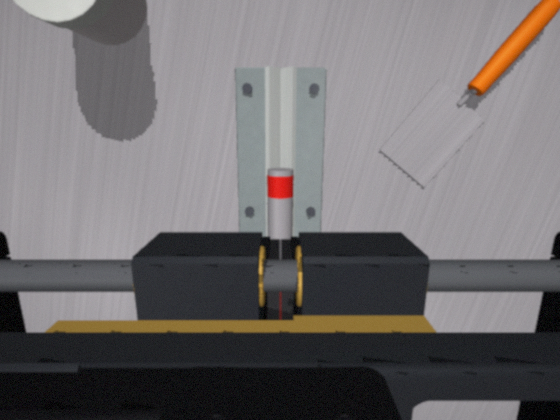

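The wrist view shows the shaft lying centred in the groove, with its red-ring tail at (280,172), its front part under the gripper, and nothing else moved. I hand it in.

```bash
python3 -c "
from station import workorder
print(workorder.finish_job())"
```

```text
the job is handed in; nothing more can be done
None
```

The job is handed in, with no verdict returned: the shaft was laid in the groove, slid to the stop, pressed with about 6 N net for 0.6 s, and left in the groove; it should still be touching the stop, though I couldn't measure that contact after letting go.

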